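Stow a battery pack in a tool case's push-to-open drawer

ROBOT

A 6-joint arm with a two-finger parallel gripper is mounted at the origin on the work surface. World frame = base frame: x ahead of the robot, y to its left, z up, the work surface at z = 0. Lengths are in mm, angles in rad, forces in N, time in s.
With the tool pointing down it reaches from about 350 to 975 mm from the base axis. Payload 7.1 kg.
Tool frame: the origin (TCP) lies at the very end of the fingers, on their centre line; the grasp point (between the pads) lies 19 mm behind it; x points along the fingers, y is the direction in which the jaws open and shut, and the axes are right-handed (so a half turn about x gives the same grasp; the last joint's range is limited). The gripper opens to 88 mm and grips with 3 to 60 N. Pads are 20 mm wide; open, the fingers measure 115 mm over their backs; the gripper's body (75 mm by 178 mm) begins 61 mm behind the grasp point.
Start: joints at [1.264, 0.423, 1.63, -0, 1.089, -0.019], TCP at [177.37, 599.286, 183.775] pointing down, gripper open.
Joint ranges: [-3, 3], [-0.9, 2.11], [0.09, 2.58], [-1.31, 4.45], [0.11, 2.69], [-2.54, 2.54]. Speed limits (rad/s): [2.39, 2.39, 3.01, 3.14, 3.14, 3.14].

INTERFACE

Orientations are given as a rotation vector (axis times angle).
In Python, from workcell import ctrl gives the robot as it stands. The module is installed in compiled form; this text tells all that it offers.
- The arm moves only by the tool carry_out, never from a script. Its argument "commands" is a list of rows, each a list of 6 numbers: the shift along the tool's x, y, z in m, then the turn, a rotation vector about the tool's x, y, z in degrees. In form: [[tx, ty, tz, rx, ry, rz], ...]. A call has 1 to 8 rows; each row shifts and turns the pose as measured when the row begins, along the tool's axes as they then stand; what a row does not reach is not made up. A row lasts 1/8 s, in which the tool goes at most 62.5 mm and 10.7 degrees, less where a joint would pass 70% of its speed; a pose out of reach is approached as far as the arm can. A call with a gripper value outside its range is refused whole. "grip" is the closure, from 0 (fully open) to 1 (shut), set as the call begins (left out, the last holds). The fingers move at their own pace and stop on an object; the grip force is fixed at half the most. Time passes only in rows, so rows that do not move let the fingers close. It gives the time, the measured TCP pose, the force and the opening at its end, in the units of the state.
- ctrl.get_obs(): the state, without advancing time (a new reading comes with each control period).
- ctrl.get_image(name): name is "scene" or "side" or "wrist"; returns a dict with "pixels" (400x640x3 uint8, blue, green, red), "intrinsics" (3x3 intrinsics, pixels), "dist_coeffs" ([k1, k2, p1, p2, k3] as OpenCV has them; the pictures are not rectified), "rvec" (rotation vector, rad) and "tvec" (3), from world to camera coordinates, as OpenCV has them. Camera axes: x right, y down, z forward; pixel columns grow to the right and rows downward; lengths in mm; the calibration is good to about 2 mm. A picture is of the moment at which its call begins. There is no depth.
- ctrl.close_job(): hands the job in, once; it reports no verdict.
The state is a dict: "t": time; "qpos": joint angles; "qvel": joint speeds; "joint_torque": joint torques, N m; "ee_pos": TCP position; "orientation": TCP orientation; "ft_force": force on the tool from outside, world axes, zero at the start; "moment": the same for the moment, N m; "width": finger opening in mm.
Only numpy, scipy, OpenCV 4.12 (cv2) and the standard library are available. Lean on these libraries where they do the work, as an engineer would, in place of code of your own. Each camera call takes 0.05 s, during which the arm holds its last target. There are 200 camera calls.

TASK

Push the yellow button on the red tool case so that its hidden drawer pops out, pull the drawer right out, and set the teal battery pack down gently and flat in the bay with the green liner. Then push the drawer home until it latches flush. Leave the things in the other two bays where they are, and do not shift or knock over anything else on the bench or on the case.

Things in the scene. Friction and masses are not known exactly. Their poses are not given: they have to be found in the camera images.
- case: red hard-plastic tool case lying on the bench and fixed there, 240 (x) x 280 (y) x 92 (z) mm. Origin: centre of its underside; its front face, at its own x = -120 mm, looks along its -x, roughly to the robot. The drawer front is flush in that face, without a handle, its top edge 19 mm below the case's top
- drawer (a joint): travel of the drawer out of the case along the case's -x, m: 0 to 0.004 latched flush, 0.13 fully open. Released, a spring ejector pushes it to about 0.056 (a gap of 46 mm behind the panel). It slides with 1 N of friction and stays where left; below 0.055 the ejector pushes back, 5 N when home. To latch, push the front flush, with about 15 to 20 N; it can go to -0.004 and springs back to the catch
- drawer_front (a point): middle of the top edge of the drawer's front panel; moves with the drawer; axes as the case's (x into the case, z up). The panel is 10 mm thick (5 mm each side of this point), 232 mm wide, 64 mm high, its foot 9 mm above the bench. Popped out, it can be pinched over its top edge
- bay_mid (a point): centre of the floor of the drawer's middle bay, 57.5 mm behind and 57 mm below drawer_front; moves with the drawer; axes as the case's. Three bays side by side along y, open on top, centres 75 mm apart, each 105 mm deep (x), 71 mm wide (y); side walls, back wall and 4 mm dividers only 18 mm high. The case's opening is 14 mm higher than the top of a pack on the liner
- latch (a joint): travel of the latch button, in m: 0 up, 0.008 fully down; it springs back up. The catch lets go by 0.006. It takes 1 N to start and 4 N fully down
- latch_top (a point): centre of the top of the yellow latch button, 28 mm diameter, on the case's top near its front left corner (35 mm behind the front face, 95 mm to the case's +y); it stands 12 mm above the case's top and is pressed straight down
- battery: teal battery pack with a dark foot, 80 (x) x 50 (y) x 43 (z) mm, 0.3 to 0.55 kg, lying flat on the bench; origin: centre of its underside. Fits a bay only lengthwise, its long x axis along the case's x (either way round)
- liner: bright green liner pad, 100 (x) x 66 (y) x 4 mm, lying on the floor of the free bay (any of the three) with its x along the case's x; origin: centre of its underside. Its top is 53 mm below the drawer front's top edge
- bit_box: orange and black bit box, 85 x 55 x 16 mm, lying in another bay; origin: centre of its underside
- spanner: flat steel pin spanner, 92 x 40 x 6 mm, lying in the third bay; origin near the middle of its underside
- spare_pack: yellow battery pack, same shape and size as the teal one, not to be stored (bystander, leave alone)
- oil_bottle: white bottle with a red cap, 56 mm diameter, 150 mm tall, standing on the bench (bystander, leave alone)
- grease_tin: blue tin, 64 mm diameter, 90 mm tall, standing on the bench (bystander, leave alone)
- screwdriver: screwdriver, about 200 mm long, lying on the bench along its own x axis (bystander, leave alone)
- hammer: hammer, about 300 mm long, lying on the bench along its own x axis near the side (bystander, leave alone)
- chuck: dark steel drill chuck standing on the bench, 42 mm diameter, 55 mm tall, close to one end of the teal pack (bystander, leave alone)
- block: wooden block 50 x 70 x 35 mm on the bench, close to one end of the yellow pack (bystander, leave alone)
- carton: cardboard carton 60 x 80 x 55 mm standing on the rear half of the case's top (bystander, leave alone)
- screw_jar: small jar with a black cap, 54 mm diameter, 70 mm tall, standing on the rear half of the case's top (bystander, leave alone)
Things that resemble listed ones, but are neither listed nor needed, are in the scene too. Leave any purple look-alike of the battery alone.

How it is judged:
By the outcome, as a careful person would: the job done as asked, in the order asked, and still so for the second after the job is handed in, with the robot touching nothing.
It also fails if it takes over 69 s, if anything falls off the work surface, if the arm or the gripper's body presses on something with over 40 N, if the wrist force passes 120 N, or if a joint passes its speed limit or range.

## Working session

There is one attempt and no reset: what is moved stays moved. The work goes in short steps, Python scripts to look and compute and a tool call to move; the robot and the scene stay as the last step left them, time stands still between calls to the robot, and variables do not carry over. Pictures are saved under pics/ and viewed, about 8 in all and at most 12, crops included, and the job is handed in when it is done.

Besides the shell and the picture viewer there is one more tool, called after "Call:" by a JSON object that holds its "api" and its "payload", one argument or row to a line. carry_out: Moves the arm, as the interface text tells. Its arguments: {"type":"object","properties":{"commands":{"type":"array"},"grip":{"type":"number"}},"required":["commands"]}

```bash
mkdir -p pics; cat > h.py <<'E'
import numpy as np, cv2
from workcell import ctrl
from scipy.spatial.transform import Rotation as R
def snap(name,fn):
    d=ctrl.get_image(name); cv2.imwrite(f'pics/{fn}.png',d['pixels']); np.savez(f'pics/{fn}.npz',**{k:np.asarray(v,float) for k,v in d.items() if k!='pixels'}); return d['pixels']
def ray(fn,uv,z):
    """pixels (N,2) of saved picture fn -> world points at height z"""
    c=np.load(f'pics/{fn}.npz'); Rm=cv2.Rodrigues(c['rvec'])[0]; t=c['tvec'].reshape(3)
    n=cv2.undistortPoints(np.array(uv,float).reshape(-1,1,2),c['intrinsics'],c['dist_coeffs']).reshape(-1,2)
    d=np.c_[n,np.ones(len(n))]@Rm; o=-Rm.T@t
    z=np.broadcast_to(z,len(n)); return o+d*((z-o[2])/d[:,2])[:,None]
def proj(fn,P):
    c=np.load(f'pics/{fn}.npz'); return cv2.projectPoints(np.array(P,float).reshape(-1,1,3),c['rvec'],c['tvec'],c['intrinsics'],c['dist_coeffs'])[0].reshape(-1,2)
def crop(fn,x0,y0,x1,y1,s,out):
    im=cv2.imread(f'pics/{fn}.png')[y0:y1,x0:x1]; cv2.imwrite(f'pics/{out}.png',cv2.resize(im,None,fx=s,fy=s,interpolation=cv2.INTER_CUBIC))
def obs():
    o=ctrl.get_obs(); print({k:np.round(o[k],3) for k in ('t','qpos','ee_pos','orientation','ft_force','width')}); Rm=R.from_rotvec(o['orientation']).as_matrix(); print('axes x,y,z cols\n',Rm.round(3)); return o,Rm
E
python3 - <<'E'
from h import *
a=snap('scene','s0');b=snap('side','d0');snap('wrist','w0')
obs()
for n in('s0','d0','w0'):
    c=np.load(f'pics/{n}.npz'); Rm=cv2.Rodrigues(c['rvec'])[0]; print(n,(-Rm.T@c['tvec'].reshape(3)).round(0),Rm[2].round(2),c['intrinsics'][0,0])
E
```

```text
{'t': np.float64(0.15), 'qpos': array([ 1.264,  0.424,  1.63 , -0.   ,  1.089, -0.019]), 'ee_pos': array([177.246, 598.866, 183.202]), 'orientation': array([ 0.225,  1.559, -0.227]), 'ft_force': array([ 0.825,  0.186, -0.188]), 'width': np.float64(87.791)}
axes x,y,z cols
 [[-0.     0.284  0.959]
 [-0.001  0.959 -0.284]
 [-1.    -0.001 -0.   ]]
s0 [1277.  317. 1205.] [-0.51 -0.24 -0.82] 388.06185349471497
d0 [ 516. 1108. 1048.] [ 0.06 -0.76 -0.65] 445.1604815287135
w0 [ 98. 622. 383.] [ 0.29 -0.09 -0.95] 320.86304408826146
```

View pics/s0.png

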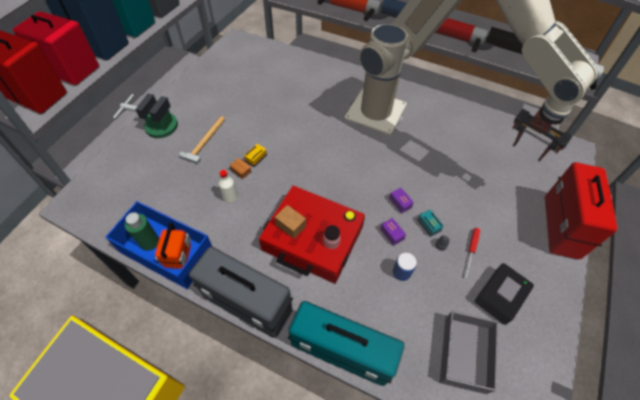

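View pics/d0.png

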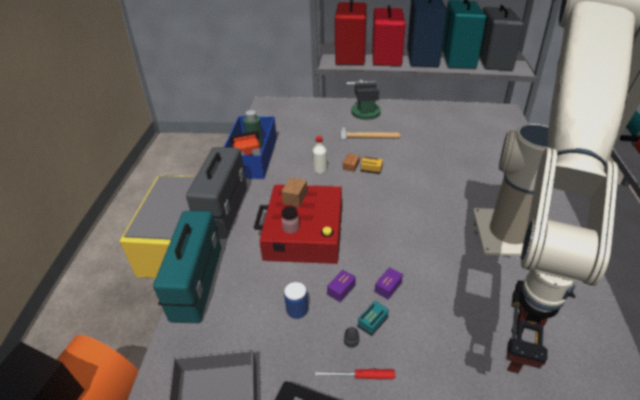

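Scene view: the teal pack is at s0 (430,222), the chuck beside it at (442,242), the button at (350,216), and the case at (312,232). In the side view the teal pack is at (374,318). Things that could be mistaken for the pack are the purple packs at (401,199) and (393,231), the yellow spare at (256,154), and the large teal case at (347,342). I choose (430,222). Next I check it in close crops.

```bash
python3 - <<'E'
from h import *
crop('s0',250,170,460,290,3.8,'c1')
crop('d0',240,170,420,360,3,'c2')
a=cv2.imread('pics/c1.png');b=cv2.imread('pics/c2.png')
cv2.imwrite('pics/c1.png',a[:600,:800])
E
```

```text
(no output)
```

View pics/c1.png

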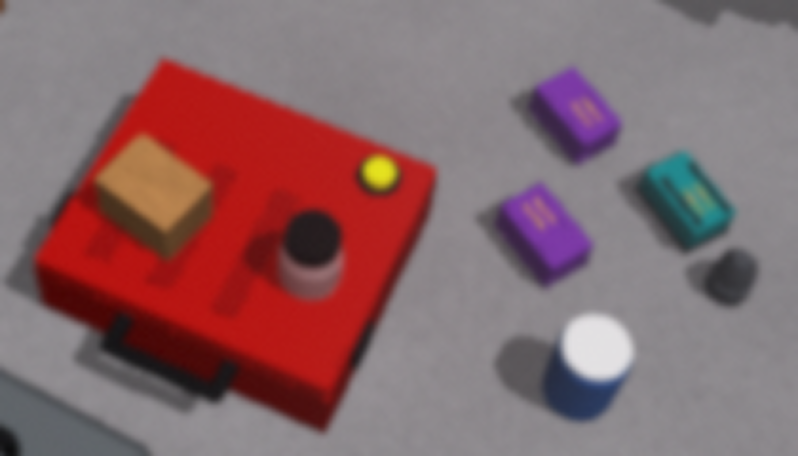

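View pics/c2.png

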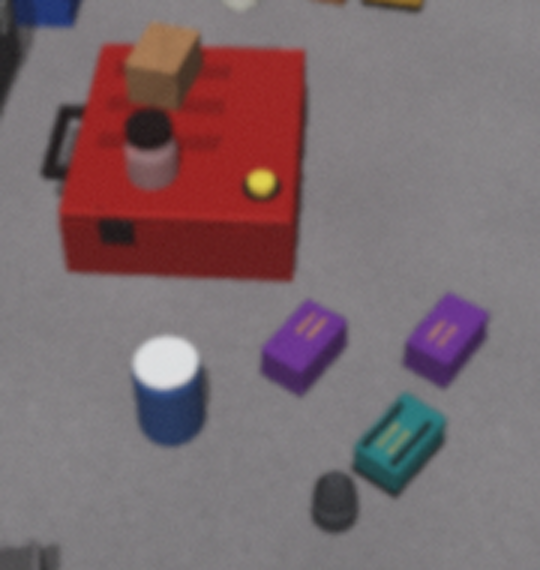

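```bash
cat >> h.py <<'E'
def boxfit(sets,z,L,W,p0):
    """fit centre, yaw of an LxW rectangle at height z to corner points; corner k order (-,-),(+,-),(+,+),(-,+) up to cyclic; least squares on pixels, nearest corner"""
    from scipy.optimize import least_squares
    def cor(p):
        c,s=np.cos(p[2]),np.sin(p[2]); q=np.array([[-L,-W],[L,-W],[L,W],[-L,W]])/2
        return np.c_[q@np.array([[c,s],[-s,c]])+p[:2],np.full(4,z)]
    def f(p):
        r=[]
        for fn,uv in sets:
            P=proj(fn,cor(p)); r+=[u-P[np.argmin(((P-u)**2).sum(1))] for u in np.array(uv,float)]
        return np.ravel(r)
    s=least_squares(f,p0); print('fit',s.x.round(3),'rms px',np.sqrt((s.fun**2).mean()).round(2)); return s.x
E
python3 - <<'E'
from h import *
A=lambda l:np.array(l,float)/3.8+[250,170]
B=lambda l:np.array(l,float)/3+[240,170]
c1=A([(163,60),(437,168),(326,392),(38,262)]);c2=B([(102,45),(305,50),(297,222),(62,215)])
print(ray('s0',c1,92).round(0),'\n',ray('d0',c2,92).round(0))
m=ray('s0',c1,92).mean(0)
boxfit([('s0',c1)],92,240,280,[m[0],m[1],0.0]);boxfit([('d0',c2)],92,240,280,[m[0],m[1],0.]);p=boxfit([('s0',c1),('d0',c2)],92,240,280,[m[0],m[1],0.])
c,s=np.cos(p[2]),np.sin(p[2]); print('button pred',p[:2]+np.array([[c,-s],[s,c]])@[-85,95], ray('s0',A([(380,170)]),104),ray('d0',B([(262,181)]),104))
t1=A([(683,152),(733,207),(690,237),(642,180)]);t2=B([(405,395),(446,428),(397,478),(356,448)])
print(ray('s0',t1,43).round(0),'\n',ray('d0',t2,43).round(0))
for k in ([('s0',t1)],[('d0',t2)],[('s0',t1),('d0',t2)]):
    q=boxfit(k,43,80,50,[*ray('s0',t1,43).mean(0)[:2],0.9]);
print('chuck',ray('s0',A([(740,262)]),55),ray('d0',B([(335,485)]),55))
print('purple', ray('s0',A([(577,110),(545,220)]),43))
E
```

```text
[[ 585. -100.   92.]
 [ 581.  173.   92.]
 [ 819.  173.   92.]
 [ 820.  -96.   92.]] 
 [[814. -93.  92.]
 [578. -96.  92.]
 [571. 179.  92.]
 [808. 183.  92.]]
fit [7.00325e+02 3.67040e+01 6.00000e-03] rms px 1.05
fit [6.92502e+02 4.23240e+01 2.10000e-02] rms px 0.51
fit [6.96193e+02 3.81010e+01 1.40000e-02] rms px 1.27
button pred [609.89996508 131.9284632 ] [[612.70489458 130.37937689 104.        ]] [[609.14258282 134.78363932 104.        ]]
[[431. 369.  43.]
 [468. 428.  43.]
 [517. 401.  43.]
 [478. 343.  43.]] 
 [[461. 348.  43.]
 [424. 384.  43.]
 [468. 439.  43.]
 [505. 409.  43.]]
fit [473.263 385.326   0.997] rms px 1.09
fit [464.639 394.867   0.916] rms px 0.98
fit [466.949 390.438   0.945] rms px 1.72
chuck [[529.23676372 448.57972138  55.        ]] [[522.20530053 456.97087154  55.        ]]
purple [[430.1941683  262.89114431  43.        ]
 [558.32046252 276.04081091  43.        ]]
```

Call:
{"api": "carry_out", "payload": {
  "commands": [
    [-0.02,-0.027,0.045,0,0,0],
    [-0.01,-0.027,0.045,0,0,0],
    [-0.01,-0.027,0.045,0,0,0],
    [-0.01,-0.027,0.045,0,0,0],
    [-0.01,-0.027,0.045,0,0,0],
    [-0.005,-0.027,0.045,0,0,0],
    [0,-0.027,0.045,0,0,0],
    [0,-0.027,0.045,0,0,0]
  ],
  "grip": 1
}}

```text
t: 1.15
ee_pos: [467.4, 282.7, 249.1]
orientation: [0.218, 1.559, -0.222]
ft_force: [1.0, 0.1, 0.1]
width: 11.4
```

```bash
cat >> h.py <<'E'
def go(P,yaw=None):
    """remaining shift to world P in present tool axes; turn about tool x to bring jaw axis to yaw (deg)"""
    o,Rm=obs(); print('tool shift mm',(Rm.T@(np.array(P)-o['ee_pos'])).round(1))
    y=np.degrees(np.arctan2(Rm[1,1],Rm[0,1])); print('jaw yaw',y.round(2), 'tilt',Rm[:,0].round(4)); 
    if yaw is not None: print('rx',round(y-yaw,2))
E
python3 -c "
from h import *
go([611,132,130],0.8)"
```

```text
{'t': np.float64(1.15), 'qpos': array([ 0.524,  0.236,  1.74 , -0.002,  1.167, -0.766]), 'ee_pos': array([467.353, 282.68 , 249.112]), 'orientation': array([ 0.218,  1.559, -0.222]), 'ft_force': array([0.96 , 0.131, 0.067]), 'width': np.float64(11.359)}
axes x,y,z cols
 [[-0.     0.277  0.961]
 [-0.003  0.961 -0.277]
 [-1.    -0.003  0.001]]
tool shift mm [ 119.5 -104.7  179.7]
jaw yaw 73.92 tilt [-2.0e-04 -2.7e-03 -1.0e+00]
rx 73.12
```

Call:
{"api": "carry_out", "payload": {
  "commands": [
    [0.0,-0.026,0.045,0,0,0],
    [0.01,-0.026,0.045,0,0,0],
    [0.02,-0.026,0.045,0,0,0],
    [0.03,-0.02,0.035,0,0,0],
    [0.025,-0.007,0.012,0,0,0],
    [0,0,0,0,0,0]
  ]
}}

```text
t: 1.9
ee_pos: [619.3, 122.0, 161.7]
orientation: [0.223, 1.559, -0.226]
ft_force: [-0.5, 0.6, 0.1]
width: 0.8
```

```bash
python3 -c "
from h import *
go([611,132,104],0.8)
snap('wrist','w1'); snap('scene','s1')
a=cv2.imread('pics/w1.png');b=cv2.imread('pics/s1.png')[170:290,250:460]
b=cv2.resize(b,(640,366)); cv2.imwrite('pics/m1.png',cv2.resize(np.vstack([a,b]),(501,600)))
"
```

```text
{'t': np.float64(1.9), 'qpos': array([ 0.177,  0.457,  1.632, -0.002,  1.053, -1.107]), 'ee_pos': array([619.293, 122.042, 161.707]), 'orientation': array([ 0.223,  1.559, -0.226]), 'ft_force': array([-0.477,  0.592,  0.079]), 'width': np.float64(0.791)}
axes x,y,z cols
 [[ 0.     0.282  0.959]
 [-0.002  0.959 -0.282]
 [-1.    -0.002  0.001]]
tool shift mm [ 57.7   7.3 -10.8]
jaw yaw 73.6 tilt [ 3.0e-04 -2.1e-03 -1.0e+00]
rx 72.8
```

View pics/w1.png

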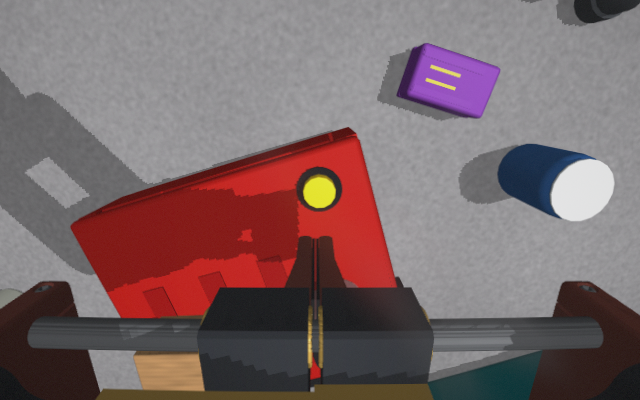

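The wrist view shows the yellow button at (319,192), the case's front-left corner near (357,137), a purple pack at (448,82), and the tin at (560,180).

```bash
python3 -c "
from h import *
print(ray('w1',[(319,192)],104).round(1), ray('w1',[(357,137),(72,223)],92).round(1))
go(ray('w1',[(319,192)],104)[0])
"
```

```text
[[611.6 127.1 104. ]] [[ 578.2  169.8   92. ]
 [ 579.1 -100.3   92. ]]
{'t': np.float64(2.0), 'qpos': array([ 0.179,  0.454,  1.631, -0.002,  1.053, -1.106]), 'ee_pos': array([620.178, 123.41 , 164.168]), 'orientation': array([ 0.223,  1.555, -0.224]), 'ft_force': array([-0.776,  0.403,  0.403]), 'width': np.float64(0.708)}
axes x,y,z cols
 [[ 0.004  0.281  0.96 ]
 [-0.001  0.96  -0.281]
 [-1.    -0.     0.004]]
tool shift mm [60.1  1.1 -9.6]
jaw yaw 73.69 tilt [ 0.004  -0.0013 -1.    ]
```

Call:
{"api": "carry_out", "payload": {
  "commands": [
    [0.02,0.001,-0.008,0,0,0],
    [0.018,0.001,-0.002,0,0,0],
    [0.01,0,0,0,0,0],
    [0,0,0,0,0,0]
  ]
}}

```text
t: 2.5
ee_pos: [612.8, 131.6, 119.3]
orientation: [0.222, 1.549, -0.219]
ft_force: [0.2, 0.4, 0.3]
width: 0.4
```

```bash
python3 -c "
from h import *
go([611.5,128.5,104])"
```

```text
{'t': np.float64(2.5), 'qpos': array([ 0.193,  0.496,  1.68 , -0.002,  0.955, -1.095]), 'ee_pos': array([612.777, 131.567, 119.344]), 'orientation': array([ 0.222,  1.549, -0.219]), 'ft_force': array([0.241, 0.394, 0.317]), 'width': np.float64(0.375)}
axes x,y,z cols
 [[ 0.011  0.277  0.961]
 [ 0.     0.961 -0.277]
 [-1.     0.003  0.01 ]]
tool shift mm [15.3 -3.4 -0.5]
jaw yaw 73.89 tilt [ 1.100e-02  4.000e-04 -9.999e-01]
```

Call:
{"api": "carry_out", "payload": {
  "commands": [
    [0.009,-0.003,0,0,0.6,0],
    [0.006,0,0,0,0,0],
    [0.005,0,0,0,0,0],
    [0.005,0,0,0,0,0]
  ]
}}

```text
t: 3.0
ee_pos: [613.5, 128.6, 94.2]
orientation: [0.224, 1.557, -0.217]
ft_force: [-0.1, 0.8, 0.2]
width: 0.7
```

```bash
python3 -c "
from h import *
go([611.5,128.5,94])
snap('wrist','w2')"
```

```text
{'t': np.float64(3.0), 'qpos': array([ 0.186,  0.533,  1.687,  0.004,  0.918, -1.106]), 'ee_pos': array([613.5  , 128.594,  94.207]), 'orientation': array([ 0.224,  1.557, -0.217]), 'ft_force': array([-0.1  ,  0.804,  0.171]), 'width': np.float64(0.704)}
axes x,y,z cols
 [[ 0.003  0.278  0.961]
 [ 0.004  0.961 -0.278]
 [-1.     0.005  0.002]]
tool shift mm [ 0.2 -0.6 -1.9]
jaw yaw 73.88 tilt [ 0.0029  0.0039 -1.    ]
```

View pics/w2.png

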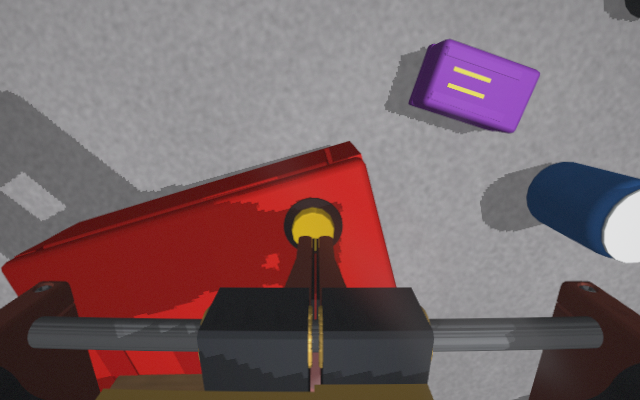

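The fingertips are over the button at (313,232), and the drawer is still shut. I press on slowly and watch the force.

Call:
{"api": "carry_out", "payload": {
  "commands": [
    [0.003,-0.001,-0.002,0,0,0],
    [0.002,0,0,0,0,0]
  ]
}}

```text
t: 3.3
ee_pos: [610.6, 128.1, 88.2]
orientation: [0.224, 1.558, -0.218]
ft_force: [-0.2, -0.0, 0.2]
width: 0.3
```

Call:
{"api": "carry_out", "payload": {
  "commands": [
    [0.003,0,0,0,0,0],
    [0.002,0,0,0,0,0]
  ]
}}

```text
t: 3.55
ee_pos: [610.8, 128.2, 83.1]
orientation: [0.224, 1.558, -0.217]
ft_force: [0.5, 0.4, -0.2]
width: 0.5
```

The reading is z = 83 over a case top that should be at 92, with no force. The heights disagree, so I check before pressing further: triangulate the button, and compare the projected TCP with the seen fingertip.

```bash
cat >> h.py <<'E'
def tri(obsl):
    """least-squares meeting point of pixel rays [(fn,(u,v)),...]"""
    M=0;b=0;L=[]
    for fn,uv in obsl:
        p=ray(fn,[uv],0)[0];q=ray(fn,[uv],300)[0];d=(q-p)/np.linalg.norm(q-p);A=np.eye(3)-np.outer(d,d);M=M+A;b=b+A@p;L.append((A,p))
    X=np.linalg.solve(M,b); print('tri',X.round(1),'miss',[np.linalg.norm(A@(X-p)).round(1) for A,p in L]); return X
E
python3 - <<'E'
from h import *
A=lambda u,v:(u/3.8+250,v/3.8+170)
B=lambda u,v:(u/3+240,v/3+170)
tri([('s0',A(380,170)),('d0',B(262,181))])
tri([('s0',A(437,168)),('d0',B(297,222)) ]) # wrong pair guard: front-left vs rear-left
tri([('s0',A(437,168)),('d0',B(297,222))])
tri([('w1',(319,192)),('s0',A(380,170)),('d0',B(262,181))])
tri([('w1',(319,192)),('w2',(314,226))])
for f in('w1','w2'): print(f,proj(f,[[611.5,128,104],[611.5,128,90],[613.5,128.6,94.2]]).round(0))
snap('scene','s2');snap('side','d2');snap('wrist','w3')
o,Rm=obs(); t=o['ee_pos']
print(proj('s2',[t]),proj('d2',[t]),proj('w3',[t]))
a=cv2.imread('pics/s2.png');b=cv2.imread('pics/d2.png');w=cv2.imread('pics/w3.png')
def c(im,p,r=40):
    x,y=np.round(p).astype(int); k=cv2.resize(im[y-r:y+r,x-r:x+r],(400,400),interpolation=cv2.INTER_CUBIC); cv2.circle(k,(200,200),4,(255,255,255),1); return k
k=np.hstack([c(a,proj('s2',[t])[0]),c(b,proj('d2',[t])[0])])
cv2.imwrite('pics/m2.png',k)
E
```

```text
tri [609.6 129.5  98.9] miss [np.float64(0.0), np.float64(0.0)]
tri [572.8 170.6  81.5] miss [np.float64(1.8), np.float64(1.8)]
tri [572.8 170.6  81.5] miss [np.float64(1.8), np.float64(1.8)]
tri [610.8 128.6  99.5] miss [np.float64(2.6), np.float64(1.3), np.float64(1.6)]
tri [621.3 124.9  68.9] miss [np.float64(0.2), np.float64(0.2)]
w1 [[320. 192.]
 [320. 187.]
 [321. 190.]]
w2 [[314. 232.]
 [314. 224.]
 [316. 228.]]
{'t': np.float64(3.7), 'qpos': array([ 0.186,  0.544,  1.698,  0.004,  0.896, -1.106]), 'ee_pos': array([610.786, 128.176,  83.101]), 'orientation': array([ 0.224,  1.558, -0.218]), 'ft_force': array([-0.026,  0.548, -0.488]), 'width': np.float64(0.627)}
axes x,y,z cols
 [[ 0.002  0.278  0.961]
 [ 0.004  0.961 -0.278]
 [-1.     0.004  0.001]]
[[349.11917886 217.30083745]] [[327.09878703 233.69423564]] [[315.91338432 228.43557299]]
```

View pics/m2.png

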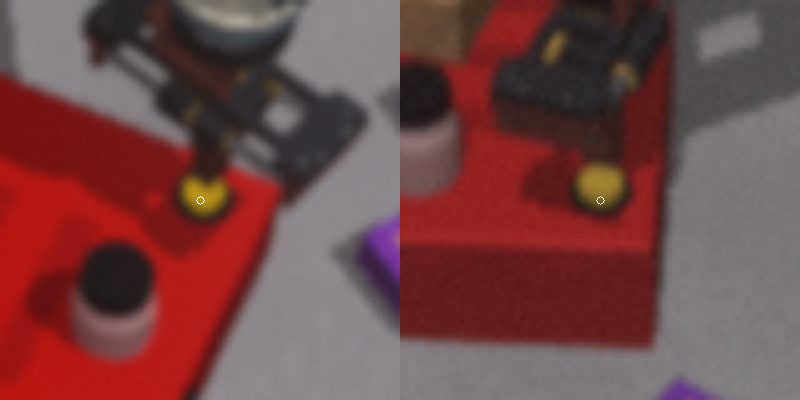

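```bash
python3 - <<'E'
from h import *
tri([('s2',(351.7,211)),('d2',(328.1,226))])
for dz in (0,10,20,30): print(dz,proj('w3',[[610.8,128.2,83.1+dz]]).round(0))
crop('w3',250,180,390,320,4,'c3')
E
```

```text
tri [606.7 132.5 120.2] miss [np.float64(0.0), np.float64(0.0)]
0 [[316. 228.]]
10 [[316. 234.]]
20 [[316. 241.]]
30 [[316. 248.]]
```

View pics/c3.png

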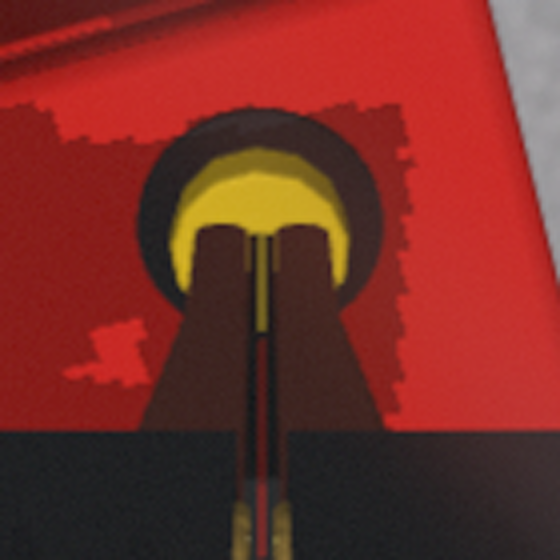

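The pictures put the real fingertip about 20 mm above the reported TCP: w3 shows it at (315,237) against a projected (316,228), and s2/d2 agree. I continue by force in small steps.

Call:
{"api": "carry_out", "payload": {
  "commands": [
    [0.003,0,0,0,0,0],
    [0.002,0,0,0,0,0]
  ]
}}

```text
t: 3.95
ee_pos: [611.1, 128.3, 78.2]
orientation: [0.224, 1.557, -0.217]
ft_force: [0.5, 0.8, -0.1]
width: 1.0
```

Call:
{"api": "carry_out", "payload": {
  "commands": [
    [0.003,0,0,0,0,0],
    [0.002,0,0,0,0,0]
  ]
}}

```text
t: 4.2
ee_pos: [611.0, 128.3, 72.7]
orientation: [0.224, 1.557, -0.217]
ft_force: [-0.3, -0.5, -0.1]
width: 0.4
```

Call:
{"api": "carry_out", "payload": {
  "commands": [
    [0.003,0,0,0,0,0]
  ]
}}

```text
t: 4.32
ee_pos: [611.1, 128.3, 69.6]
orientation: [0.224, 1.557, -0.217]
ft_force: [0.6, -0.8, 0.2]
width: 0.4
```

Call:
{"api": "carry_out", "payload": {
  "commands": [
    [0.003,0,0,0,0,0],
    [0,0,0,0,0,0]
  ]
}}

```text
t: 4.58
ee_pos: [610.9, 128.3, 66.0]
orientation: [0.224, 1.558, -0.218]
ft_force: [-0.0, 0.6, 0.8]
width: 0.6
```

Call:
{"api": "carry_out", "payload": {
  "commands": [
    [0.003,0,0,0,0,0],
    [0,0,0,0,0,0]
  ]
}}

```text
t: 4.82
ee_pos: [611.1, 128.3, 63.2]
orientation: [0.224, 1.557, -0.217]
ft_force: [0.3, 0.3, -0.8]
width: 0.5
```

Call:
{"api": "carry_out", "payload": {
  "commands": [
    [0.003,0,0,0,0,0],
    [0,0,0,0,0,0]
  ]
}}

```text
t: 5.08
ee_pos: [611.4, 128.5, 60.3]
orientation: [0.224, 1.557, -0.217]
ft_force: [-1.4, -0.3, 2.6]
width: 0.6
```

```bash
python3 - <<'E'
from h import *
snap('wrist','w4'); snap('scene','s4'); snap('side','d4')
o,Rm=obs(); t=o['ee_pos']
def c(fn,p,r=40):
    im=cv2.imread(f'pics/{fn}.png'); x,y=np.round(p).astype(int); k=cv2.resize(im[y-r:y+r,x-r:x+r],(400,400),interpolation=cv2.INTER_CUBIC); cv2.circle(k,(200,200),4,(255,255,255),1); return k
P=[c(f,(proj(f,[t])[0]),r) for f,r in(('s4',40),('d4',40))]; print([proj(f,[t])[0].round(1) for f in('s4','d4','w4')])
cv2.imwrite('pics/m3.png',np.hstack(P))
E
```

```text
{'t': np.float64(5.225), 'qpos': array([ 0.186,  0.576,  1.707,  0.005,  0.855, -1.106]), 'ee_pos': array([611.338, 128.445,  60.486]), 'orientation': array([ 0.224,  1.557, -0.217]), 'ft_force': array([-1.109,  0.317,  2.796]), 'width': np.float64(0.524)}
axes x,y,z cols
 [[ 0.003  0.278  0.961]
 [ 0.004  0.961 -0.278]
 [-1.     0.005  0.002]]
[array([348.6, 220.9]), array([327.1, 238.9]), array([315.9, 228.3])]
```

View pics/m3.png

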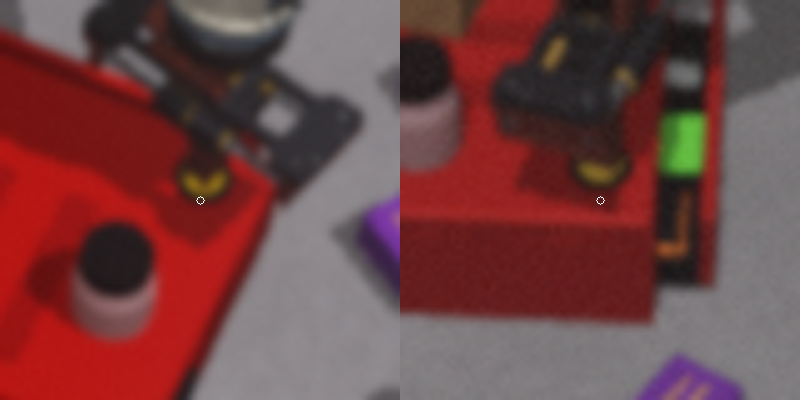

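The drawer popped: in the side crop the drawer is out and the green liner shows in the middle bay, at about (683,143) in m3. At contact (2.7 N) the reported z was 60, so the true tip is about 38 mm above the reported z (jaws shut). Next I lift, turn the jaws to the case's x and look again.

Call:
{"api": "carry_out", "payload": {
  "commands": [
    [-0.06,0,0,0,0,0],
    [-0.04,0,0,9,0,0],
    [0,0,0,9.5,0,0],
    [0,0,0,9.5,0,0],
    [0,0,0,9.5,0,0],
    [0,0,0,9.5,0,0],
    [0,0,0,9.5,0,0],
    [0,0,0,9.5,0,0]
  ],
  "grip": 0.5
}}

```text
t: 6.22
ee_pos: [610.1, 127.5, 162.1]
orientation: [1.138, 1.256, -1.132]
ft_force: [-0.2, 0.3, 0.8]
width: 43.7
```

```bash
python3 -c "
from h import *
go([526,36,150],0.3)"
```

```text
{'t': np.float64(6.225), 'qpos': array([0.185, 0.444, 1.652, 0.003, 1.044, 0.083]), 'ee_pos': array([610.099, 127.522, 162.095]), 'orientation': array([ 1.138,  1.256, -1.132]), 'ft_force': array([-0.225,  0.27 ,  0.775]), 'width': np.float64(43.705)}
axes x,y,z cols
 [[ 0.001  0.995  0.1  ]
 [ 0.003  0.1   -0.995]
 [-1.     0.001 -0.003]]
tool shift mm [ 11.7 -92.9  82.7]
jaw yaw 5.76 tilt [ 0.0011  0.0032 -1.    ]
rx 5.46
```

Call:
{"api": "carry_out", "payload": {
  "commands": [
    [0,0,0,5.5,0,0],
    [0,-0.042,0.045,0,0,0],
    [0,-0.042,0.045,0,0,0],
    [0,0,0,0,0,0],
    [0,0,0,0,0,0]
  ]
}}

```text
t: 6.85
ee_pos: [524.1, 35.6, 160.7]
orientation: [1.212, 1.21, -1.207]
ft_force: [0.5, -0.2, 0.3]
width: 43.8
```

```bash
python3 - <<'E'
from h import *
go([526,36,150],0.3)
snap('wrist','w5'); o,_=obs(); t=o['ee_pos']; print([proj('w5',[t+[0,0,k]]).round(0)[0].tolist() for k in(0,19,38)])
a=cv2.imread('pics/w5.png');b=cv2.imread('pics/w0.png')
print('w0',proj('w0',[[177.3,599,183.5]]).round(0))
cv2.imwrite('pics/m4.png',np.vstack([cv2.resize(a,(640,400)),cv2.resize(b[150:,:][:250],(512,200))[:, :] if 0 else cv2.copyMakeBorder(cv2.resize(b[150:],(512,200)),0,0,0,128,cv2.BORDER_CONSTANT)]))
E
```

```text
{'t': np.float64(6.85), 'qpos': array([0.043, 0.307, 1.87 , 0.004, 0.963, 0.041]), 'ee_pos': array([524.11 ,  35.632, 160.698]), 'orientation': array([ 1.212,  1.21 , -1.207]), 'ft_force': array([ 0.483, -0.237,  0.258]), 'width': np.float64(43.773)}
axes x,y,z cols
 [[ 0.001  1.     0.   ]
 [ 0.003  0.    -1.   ]
 [-1.     0.001 -0.003]]
tool shift mm [10.7  1.9 -0.3]
jaw yaw 0.0 tilt [ 0.0015  0.003  -1.    ]
rx -0.3
{'t': np.float64(6.9), 'qpos': array([0.044, 0.307, 1.87 , 0.003, 0.963, 0.041]), 'ee_pos': array([523.922,  35.746, 160.488]), 'orientation': array([ 1.211,  1.211, -1.207]), 'ft_force': array([-0.204,  0.244,  0.784]), 'width': np.float64(44.4)}
axes x,y,z cols
 [[ 0.001  1.     0.   ]
 [ 0.003  0.    -1.   ]
 [-1.     0.001 -0.003]]
[[315.0, 227.0], [315.0, 239.0], [315.0, 253.0]]
w0 [[316. 229.]]
```

View pics/m4.png

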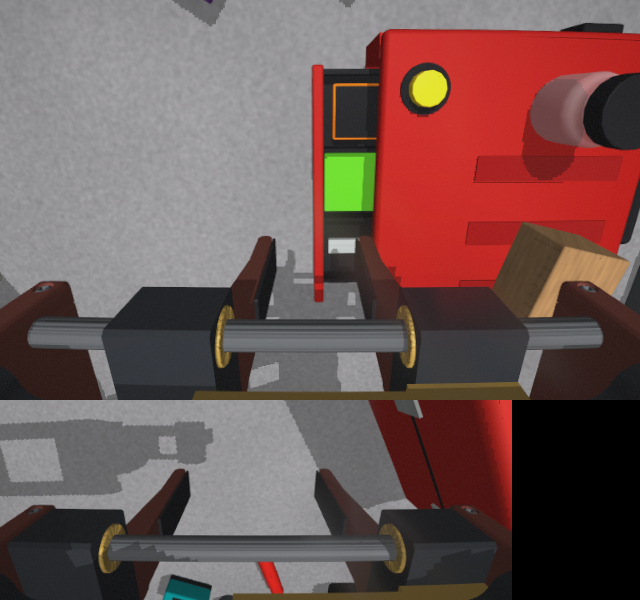

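The wrist view shows the drawer panel at (313–324, 65–300), with the bit box in the +y bay, the green liner in the middle at (350,182), and the spanner in the -y bay. The fingertip row is 238 with the jaws open or half shut, which confirms the 38 mm offset. I will hook the panel from behind with shut fingers and keep the tips at z ≈ 58, so the gripper body stays clear.

```bash
python3 - <<'E'
from h import *
print('panel',ray('w5',[(313,68),(323,68),(314,298),(323,298)],73).round(1))
print('case edge',ray('w5',[(383,35),(376,230)],92).round(1))
print('liner corners',ray('w5',[(324,154),(324,211)],20).round(1))
print('button',ray('w5',[(430,88)],104).round(1))
go([550,36,125],90)
E
```

```text
panel [[522.5 143.7  73. ]
 [530.8 143.7  73. ]
 [523.1 -78.7  73. ]
 [532.5 -78.7  73. ]]
case edge [[576.1 165.8  92. ]
 [579.3   5.4  92. ]]
liner corners [[533.8  63.   20. ]
 [534.3  -1.3  20. ]]
button [[611.8 126.9 104. ]]
{'t': np.float64(6.9), 'qpos': array([0.044, 0.307, 1.87 , 0.003, 0.963, 0.041]), 'ee_pos': array([523.922,  35.746, 160.488]), 'orientation': array([ 1.211,  1.211, -1.207]), 'ft_force': array([-0.204,  0.244,  0.784]), 'width': np.float64(44.4)}
axes x,y,z cols
 [[ 0.001  1.     0.   ]
 [ 0.003  0.    -1.   ]
 [-1.     0.001 -0.003]]
tool shift mm [35.5 26.1 -0.1]
jaw yaw 0.03 tilt [ 8.0e-04  2.8e-03 -1.0e+00]
rx -89.97
```

Call:
{"api": "carry_out", "payload": {
  "commands": [
    [0,0,0,-10.2,0,0],
    [0,0,0,-10.2,0,0],
    [0,0,0,-10.2,0,0],
    [0,0,0,-10.2,0,0],
    [0,0,0,-10.2,0,0],
    [0,0,0,-10.2,0,0],
    [0,0,0,-10.2,0,0],
    [0,0,0,-10.2,0,0]
  ],
  "grip": 1
}}

```text
t: 7.9
ee_pos: [532.6, 43.2, 160.1]
orientation: [0.074, 1.564, -0.068]
ft_force: [-1.0, -0.1, 0.5]
width: 0.5
```

Call:
{"api": "carry_out", "payload": {
  "commands": [
    [0,0,0,-9,0,0],
    [0,0,0,0,0,0]
  ]
}}

```text
t: 8.15
ee_pos: [534.5, 45.0, 159.9]
orientation: [-0.055, 1.564, 0.061]
ft_force: [-0.2, -1.6, -0.1]
width: 0.7
```

```bash
python3 - <<'E'
from h import *
go([550,32,45],90)
E
```

```text
{'t': np.float64(8.15), 'qpos': array([ 0.059,  0.322,  1.85 ,  0.004,  0.963, -1.587]), 'ee_pos': array([534.484,  44.996, 159.93 ]), 'orientation': array([-0.055,  1.564,  0.061]), 'ft_force': array([-0.209, -1.556, -0.126]), 'width': np.float64(0.719)}
axes x,y,z cols
 [[ 0.006 -0.073  0.997]
 [ 0.004  0.997  0.073]
 [-1.     0.004  0.006]]
tool shift mm [115.  -14.5  13.8]
jaw yaw 94.21 tilt [ 0.0061  0.004  -1.    ]
rx 4.21
```

Call:
{"api": "carry_out", "payload": {
  "commands": [
    [0,-0.013,0.014,4.0,0.3,0],
    [0.04,0,0,0,0,0],
    [0.04,0,0,0,0,0],
    [0.02,0,0,0,0,0],
    [0,0,0,0,0,0]
  ]
}}

```text
t: 8.78
ee_pos: [554.6, 36.0, 57.7]
orientation: [0.014, 1.566, -0.007]
ft_force: [-0.8, -0.1, 1.4]
width: 0.2
```

```bash
python3 - <<'E'
from h import *
go([550,32,20],90)
E
```

```text
{'t': np.float64(8.775), 'qpos': array([ 0.041,  0.499,  1.867,  0.006,  0.77 , -1.521]), 'ee_pos': array([554.578,  36.033,  57.735]), 'orientation': array([ 0.014,  1.566, -0.007]), 'ft_force': array([-0.795, -0.074,  1.364]), 'width': np.float64(0.184)}
axes x,y,z cols
 [[ 0.005  0.014  1.   ]
 [ 0.004  1.    -0.014]
 [-1.     0.004  0.005]]
tool shift mm [37.7 -4.3 -4.7]
jaw yaw 89.22 tilt [ 0.0052  0.0043 -1.    ]
rx -0.78
```

Call:
{"api": "carry_out", "payload": {
  "commands": [
    [0.015,-0.001,-0.002,0,0.2,0],
    [0.012,0,0,0,0,0]
  ]
}}

```text
t: 9.02
ee_pos: [554.8, 35.6, 31.3]
orientation: [0.016, 1.565, -0.008]
ft_force: [-0.2, 0.1, -0.0]
width: 0.7
```

Call:
{"api": "carry_out", "payload": {
  "commands": [
    [0.006,0,0,0,0,0],
    [0.005,0,0,0,0,0],
    [0,0,0,0,0,0]
  ]
}}

```text
t: 9.4
ee_pos: [554.9, 35.7, 19.3]
orientation: [0.016, 1.565, -0.009]
ft_force: [0.3, 0.1, -0.0]
width: 0.8
```

Call:
{"api": "carry_out", "payload": {
  "commands": [
    [0,0,-0.01,0,0,0],
    [0,0,-0.012,0,0,0],
    [0,0,-0.015,0,0,0],
    [0,0,-0.015,0,0,0]
  ]
}}

```text
t: 9.9
ee_pos: [502.2, 36.3, 20.1]
orientation: [0.016, 1.56, -0.009]
ft_force: [2.0, -1.7, -1.4]
width: 0.4
```

Call:
{"api": "carry_out", "payload": {
  "commands": [
    [0,0,-0.012,0,0,0],
    [0,0,-0.01,0,0,0]
  ]
}}

```text
t: 10.15
ee_pos: [477.9, 36.5, 20.2]
orientation: [0.016, 1.56, -0.009]
ft_force: [1.9, -1.5, -0.0]
width: 0.2
```

Force of about 2 N in +x: the drawer is following. Now slowly to the stop.

Call:
{"api": "carry_out", "payload": {
  "commands": [
    [0,0,-0.006,0,0,0],
    [0,0,-0.004,0,0,0]
  ]
}}

```text
t: 10.4
ee_pos: [469.9, 36.8, 20.6]
orientation: [0.016, 1.554, -0.009]
ft_force: [14.6, -2.7, -11.8]
width: 0.2
```

Call:
{"api": "carry_out", "payload": {
  "commands": [
    [0,0,-0.003,0,0,0],
    [0,0,-0.002,0,0,0]
  ]
}}

```text
t: 10.65
ee_pos: [470.6, 37.2, 21.2]
orientation: [0.016, 1.544, -0.008]
ft_force: [4.9, -1.3, -4.3]
width: -0.0
```

Call:
{"api": "carry_out", "payload": {
  "commands": [
    [0,0,-0.002,0,0,0],
    [0,0,-0.001,0,0,0]
  ]
}}

```text
t: 10.9
ee_pos: [470.9, 37.4, 21.5]
orientation: [0.016, 1.538, -0.008]
ft_force: [2.8, -1.6, -3.2]
width: 0.6
```

Call:
{"api": "carry_out", "payload": {
  "commands": [
    [0,0,0.015,0,0,0],
    [-0.05,0,0.004,0,0,0],
    [-0.055,0,0,0,0,0],
    [-0.03,0.01,0,0,0,0],
    [0,0.05,0,0,0,0],
    [0,0.055,0,0,0,0],
    [0,0.055,0,0,0,0],
    [0,0.055,0,0,0,0]
  ],
  "grip": 0
}}

```text
t: 11.9
ee_pos: [491.7, 265.7, 163.1]
orientation: [0.023, 1.547, -0.014]
ft_force: [0.6, 0.2, 0.4]
width: 77.0
```

```bash
python3 - <<'E'
from h import *
go([464,386,150],144)
E
```

```text
{'t': np.float64(11.9), 'qpos': array([ 0.478,  0.341,  1.812, -0.007,  0.964, -1.066]), 'ee_pos': array([491.713, 265.704, 163.117]), 'orientation': array([ 0.023,  1.547, -0.014]), 'ft_force': array([0.598, 0.153, 0.393]), 'width': np.float64(77.048)}
axes x,y,z cols
 [[ 0.024  0.023  0.999]
 [ 0.006  1.    -0.024]
 [-1.     0.006  0.024]]
tool shift mm [ 13.2 119.5 -30.8]
jaw yaw 88.66 tilt [ 0.0237  0.0058 -0.9997]
rx -55.34
```

Call:
{"api": "carry_out", "payload": {
  "commands": [
    [0,0.055,-0.015,0,1.4,-0.3],
    [0,0.055,-0.015,0,0,0],
    [0,0,0,-10,0,0],
    [0,0,0,-10,0,0],
    [0,0,0,-10,0,0],
    [0,0,0,-10,0,0],
    [0,0,0,-10,0,0],
    [0,0,0,-6,0,0]
  ]
}}

```text
t: 12.9
ee_pos: [461.3, 386.4, 161.8]
orientation: [-0.772, 1.44, 0.776]
ft_force: [0.3, -0.6, 0.9]
width: 87.6
```

Call:
{"api": "carry_out", "payload": {
  "commands": [
    [0,0,0,0,0,0],
    [0,0,0,0,0,0]
  ]
}}

```text
t: 13.15
ee_pos: [461.2, 386.5, 161.4]
orientation: [-0.77, 1.443, 0.774]
ft_force: [-0.1, 0.5, -0.1]
width: 87.7
```

```bash
python3 - <<'E'
from h import *
go([464,386,150],144)
im=snap('wrist','w6')
h=cv2.cvtColor(im,cv2.COLOR_BGR2HSV)
m=cv2.inRange(h,(78,70,40),(100,255,255)); n,l,st,ce=cv2.connectedComponentsWithStats(m)
for i in range(1,n):
    if st[i,4]>300: print(st[i],ce[i].round(1), cv2.minAreaRect(np.argwhere(l==i)[:,::-1].astype(np.float32)))
print(proj('w6',[[464,386,43],[464,386,30]]).round(0))
g=cv2.resize(im,(160,100)); 
E
```

```text
{'t': np.float64(13.15), 'qpos': array([ 0.675,  0.421,  1.691,  0.005,  1.042, -1.887]), 'ee_pos': array([461.158, 386.502, 161.427]), 'orientation': array([-0.77 ,  1.443,  0.774]), 'ft_force': array([-0.113,  0.542, -0.138]), 'width': np.float64(87.711)}
axes x,y,z cols
 [[-0.013 -0.835  0.55 ]
 [-0.004  0.55   0.835]
 [-1.     0.008 -0.011]]
tool shift mm [11.4 -2.7  1.3]
jaw yaw 146.64 tilt [-0.0125 -0.0044 -0.9999]
rx 2.64
[ 285  143   50   80 3021] [308.8 179.9] ((308.8404541015625, 182.64772033691406), (48.54103469848633, 78.1729736328125), 2.2025980949401855)
[[312. 187.]
 [312. 184.]]
```

```bash
cat >> h.py <<'E'
def packfit(fn,p0,lo=(78,70,40),hi=(100,255,255),zt=43,zb=8,L=80,W=50):
    from scipy.optimize import minimize
    im=cv2.imread(f'pics/{fn}.png'); m=cv2.inRange(cv2.cvtColor(im,cv2.COLOR_BGR2HSV),lo,hi)
    n,l,st,ce=cv2.connectedComponentsWithStats(m); i=1+np.argmax(st[1:,4]); m=np.uint8(l==i)
    c=max(cv2.findContours(m,0,1)[0],key=len); m=cv2.fillPoly(m,[cv2.convexHull(c)],1); big=cv2.resize(m,None,fx=4,fy=4)
    def f(p):
        cc,s=np.cos(p[2]),np.sin(p[2]); q=np.array([[-L,-W],[L,-W],[L,W],[-L,W]])/2@np.array([[cc,s],[-s,cc]])+p[:2]
        P=proj(fn,[[*a,z] for a in q for z in(zt,zb)])*4+1.5
        k=cv2.fillPoly(np.zeros_like(big),[cv2.convexHull(np.round(P).astype(np.int32))],1)
        return (k!=big).sum()/big.sum()
    s=minimize(f,p0,method='Nelder-Mead',options=dict(initial_simplex=[p0,np.add(p0,[8,0,0]),np.add(p0,[0,8,0]),np.add(p0,[0,0,.1])]))
    print(fn,zt,zb,'pack',s.x.round(3),np.degrees(s.x[2]).round(1),'mismatch',round(s.fun,3)); return s.x
E
python3 - <<'E'
from h import *
for zt,zb in((43,8),(43,20),(33,0),(38,5)): packfit('w6',[464,386,0.95],zt=zt,zb=zb)
E
```

```text
w6 43 8 pack [466.103 383.57    0.95 ] 54.4 mismatch 0.038
w6 43 20 pack [465.582 382.94    0.953] 54.6 mismatch 0.031
w6 33 0 pack [467.121 385.354   0.946] 54.2 mismatch 0.03
w6 38 5 pack [466.61  384.408   0.955] 54.7 mismatch 0.022
```

Call:
{"api": "carry_out", "payload": {
  "commands": [
    [0.02,-0.006,0.001,2.1,-0.6,-0.5],
    [0.04,0,0,0,0,0],
    [0.04,0,0,0,0,0],
    [0.03,0,0,0,0,0],
    [0.015,0,0,0,0,0],
    [0,0,0,0,0,0]
  ]
}}

```text
t: 13.95
ee_pos: [468.6, 385.3, 14.1]
orientation: [-0.736, 1.439, 0.735]
ft_force: [-0.7, -0.9, 0.5]
width: 87.6
```

```bash
python3 - <<'E'
from h import *
go([466.5,384.2,-19],144.5)
snap('wrist','w7')
for zt,zb in((43,20),(38,5),(33,0)): packfit('w7',[466,385,0.95],zt=zt,zb=zb)
E
```

```text
{'t': np.float64(13.95), 'qpos': array([ 6.690e-01,  6.250e-01,  1.762e+00, -1.000e-03,  7.510e-01,
       -1.844e+00]), 'ee_pos': array([468.613, 385.298,  14.095]), 'orientation': array([-0.736,  1.439,  0.735]), 'ft_force': array([-0.655, -0.933,  0.515]), 'width': np.float64(87.598)}
axes x,y,z cols
 [[ 0.003 -0.81   0.587]
 [ 0.002  0.587  0.81 ]
 [-1.    -0.002  0.003]]
tool shift mm [33.1  1.1 -2.2]
jaw yaw 144.05 tilt [ 0.0034  0.0016 -1.    ]
rx -0.45
w7 43 20 pack [465.52  382.21    0.952] 54.6 mismatch 0.043
w7 38 5 pack [467.174 384.8     0.949] 54.4 mismatch 0.018
w7 33 0 pack [468.044 386.293   0.951] 54.5 mismatch 0.049
```

Call:
{"api": "carry_out", "payload": {
  "commands": [
    [0.015,0.001,-0.002,-0.4,0,0],
    [0.01,0,0,0,0,0],
    [0.005,0,0,0,0,0],
    [0,0,0,0,0,0]
  ]
}}

```text
t: 14.5
ee_pos: [468.7, 386.0, -14.5]
orientation: [-0.74, 1.431, 0.741]
ft_force: [0.0, -1.2, 0.1]
width: 87.8
```

Call:
{"api": "carry_out", "payload": {
  "commands": [
    [0.002,0,0,0,0,0],
    [0,0,0,0,0,0],
    [0,0,0,0,0,0],
    [0,0,0,0,0,0],
    [0,0,0,0,0,0]
  ],
  "grip": 0.8
}}

```text
t: 15.12
ee_pos: [469.1, 386.5, -15.9]
orientation: [-0.739, 1.43, 0.741]
ft_force: [0.5, 1.7, -1.2]
width: 49.8
```

Call:
{"api": "carry_out", "payload": {
  "commands": [
    [-0.01,0,0,0,0,0],
    [-0.03,0,0,0,0,0],
    [-0.045,0,0,0,0,0],
    [-0.045,0,0,0,0,0],
    [-0.02,0,0,0,0,0],
    [0,0,0,0,0,0]
  ]
}}

```text
t: 15.88
ee_pos: [465.0, 383.0, 137.3]
orientation: [-0.741, 1.438, 0.741]
ft_force: [0.1, 0.2, -5.3]
width: 49.7
```

```bash
python3 - <<'E'
from h import *
go([509,200,134],90)
E
```

```text
{'t': np.float64(15.875), 'qpos': array([ 6.700e-01,  4.450e-01,  1.718e+00, -1.000e-03,  9.760e-01,
       -1.851e+00]), 'ee_pos': array([465.036, 382.986, 137.313]), 'orientation': array([-0.741,  1.438,  0.741]), 'ft_force': array([ 0.079,  0.163, -5.31 ]), 'width': np.float64(49.661)}
axes x,y,z cols
 [[ 0.003 -0.814  0.581]
 [ 0.001  0.581  0.814]
 [-1.    -0.002  0.002]]
tool shift mm [   3.3 -142.1 -123.4]
jaw yaw 144.46 tilt [ 2.8e-03  8.0e-04 -1.0e+00]
rx 54.46
```

Call:
{"api": "carry_out", "payload": {
  "commands": [
    [0,0,0,9.5,0,0],
    [0,0,0,9.5,0,0],
    [0,0,0,9.5,0,0],
    [0,0,0,9.5,0,0],
    [0,0,0,9.5,0,0],
    [0,0,0,7,0,0],
    [0,-0.04,0.008,0,0,0],
    [0,-0.05,0.01,0,0,0]
  ]
}}

```text
t: 16.88
ee_pos: [472.7, 287.4, 125.7]
orientation: [0.014, 1.583, -0.031]
ft_force: [0.9, -0.4, -5.7]
width: 49.9
```

Call:
{"api": "carry_out", "payload": {
  "commands": [
    [0,-0.05,0.008,0,0,0],
    [0,-0.05,0.008,0,0,0],
    [0,-0.02,0,0,0,0],
    [0,0,0,0,0,0],
    [0,0,0,0,0,0]
  ]
}}

```text
t: 17.5
ee_pos: [480.7, 159.1, 120.8]
orientation: [0.013, 1.593, -0.037]
ft_force: [0.2, -0.4, -5.2]
width: 49.8
```

```bash
python3 - <<'E'
from h import *
go([510,32,134],90)
im=snap('wrist','w8')
h=cv2.cvtColor(im,cv2.COLOR_BGR2HSV)
def comp(lo,hi,mn=200):
    m=cv2.inRange(h,lo,hi); n,l,st,ce=cv2.connectedComponentsWithStats(m)
    for i in range(1,n):
        if st[i,4]>mn: 
            c=max(cv2.findContours(np.uint8(l==i),0,1)[0],key=len); print(lo,st[i],ce[i].round(0),cv2.approxPolyDP(cv2.convexHull(c),4,True).reshape(-1,2).tolist())
comp((50,120,60),(72,255,255)); comp((78,70,40),(100,255,255)); comp((22,120,120),(34,255,255),100)
E
```

```text
{'t': np.float64(17.5), 'qpos': array([ 0.301,  0.353,  1.918, -0.01 ,  0.897, -1.232]), 'ee_pos': array([480.719, 159.121, 120.79 ]), 'orientation': array([ 0.013,  1.593, -0.037]), 'ft_force': array([ 0.213, -0.396, -5.248]), 'width': np.float64(49.829)}
axes x,y,z cols
 [[-0.023  0.032  0.999]
 [-0.015  0.999 -0.032]
 [-1.    -0.016 -0.022]]
tool shift mm [ -12.  -126.3   33. ]
jaw yaw 88.19 tilt [-0.0228 -0.0149 -0.9996]
rx -1.81
(50, 120, 60) [155 183  37  85 682] [169. 204.] [[189, 183], [179, 267], [169, 267], [155, 189], [159, 184]]
(50, 120, 60) [184 182  36  39 377] [206. 204.] [[217, 182], [219, 199], [208, 217], [187, 219], [188, 210]]
(78, 70, 40) [  262   175   106   145 11525] [315. 239.] [[359, 178], [367, 196], [360, 319], [269, 319], [262, 196], [271, 179]]
(22, 120, 120) [268 352  32  27 731] [284. 364.] [[298, 353], [299, 367], [291, 377], [277, 377], [268, 369], [271, 353]]
```

View pics/w8.png

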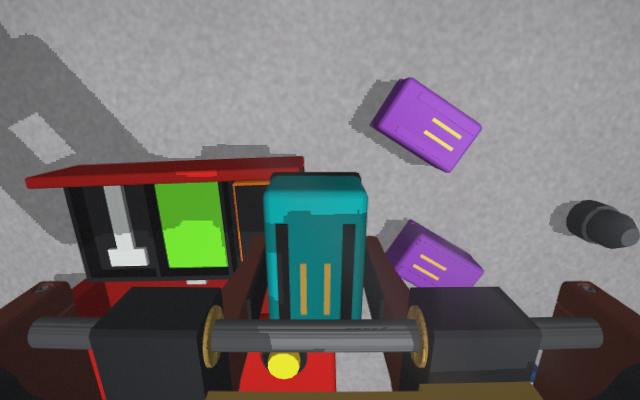

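The wrist view shows the pack held level between the fingers at (315,240). The liner is in the middle bay with corners (155,185), (218,181), (228,267), (168,269), and the spanner is in the left bay. The drawer is fully out.

```bash
python3 - <<'E'
from h import *
c=[(155,185),(218,181),(228,267),(168,269)]
for z in(20,15,10): print(z,ray('w8',c,z).round(1)[:,:2].tolist()); boxfit([('w8',c)],z,100,66,[510,32,0.])
print('w5 liner y',ray('w5',[(324,154),(324,211)],10)[:,1].round(1))
o,Rm=obs(); t=o['ee_pos']-38*Rm[:,0]
print('tip',t.round(1),proj('w8',[t]).round(0))
# pack long edges in picture: direction
b=cv2.inRange(cv2.cvtColor(cv2.imread('pics/w8.png'),cv2.COLOR_BGR2HSV),(78,70,40),(100,255,255))
for r in(200,230,260,290,310): x=np.flatnonzero(b[r]); print(r,x.min(),x.max())
zt=t[2]+23
print('pack top far edge',ray('w8',[(262,196),(367,196)],zt).round(1), ray('w8',[(266,310),(362,310)],zt).round(1))
E
```

```text
20 [[470.1, -0.2], [468.0, 63.0], [560.6, 62.8], [561.8, -2.1]]
fit [ 5.1580e+02  3.0835e+01 -5.0000e-03] rms px 2.79
15 [[471.2, -3.0], [469.0, 61.4], [563.2, 61.1], [564.5, -4.8]]
fit [ 5.17499e+02  2.86660e+01 -4.00000e-03] rms px 2.22
10 [[472.3, -5.7], [470.1, 59.7], [565.8, 59.5], [567.1, -7.6]]
fit [ 5.19202e+02  2.64960e+01 -4.00000e-03] rms px 1.72
w5 liner y [61.4 -4.7]
{'t': np.float64(17.55), 'qpos': array([ 0.302,  0.353,  1.918, -0.01 ,  0.897, -1.232]), 'ee_pos': array([480.642, 159.269, 120.782]), 'orientation': array([ 0.012,  1.593, -0.037]), 'ft_force': array([-0.335, -0.599, -5.61 ]), 'width': np.float64(49.769)}
axes x,y,z cols
 [[-0.023  0.031  0.999]
 [-0.015  0.999 -0.031]
 [-1.    -0.016 -0.022]]
tip [481.5 159.8 158.8] [[316. 254.]]
200 262 367
230 264 365
260 266 364
290 268 362
310 269 361
pack top far edge [[440.9 136.5 181.8]
 [442.2 184.3 181.8]] [[501.2 133.8 181.8]
 [502.2 182.7 181.8]]
```

Call:
{"api": "carry_out", "payload": {
  "commands": [
    [0,0,0,-1.8,-1.3,0.9],
    [0,-0.045,0.011,0,0,0],
    [0,-0.045,0.01,0,0,0],
    [0,-0.035,0.009,0,0,0],
    [0,0,0,0,0,0],
    [0,0,0,0,0,0]
  ]
}}

```text
t: 18.3
ee_pos: [512.7, 38.1, 119.5]
orientation: [-0.008, 1.57, 0.011]
ft_force: [-0.2, 0.2, -5.4]
width: 49.8
```

```bash
python3 - <<'E'
from h import *
go([512,30.5,40],90)
E
```

```text
{'t': np.float64(18.3), 'qpos': array([ 0.05 ,  0.352,  1.923,  0.002,  0.866, -1.534]), 'ee_pos': array([512.71 ,  38.092, 119.5  ]), 'orientation': array([-0.008,  1.57 ,  0.011]), 'ft_force': array([-0.171,  0.175, -5.413]), 'width': np.float64(49.802)}
axes x,y,z cols
 [[ 0.001 -0.012  1.   ]
 [ 0.002  1.     0.012]
 [-1.     0.002  0.001]]
tool shift mm [79.5 -7.7 -0.9]
jaw yaw 90.66 tilt [ 9.0e-04  1.9e-03 -1.0e+00]
rx 0.66
```

Call:
{"api": "carry_out", "payload": {
  "commands": [
    [0.01,-0.0075,-0.001,0.6,0,0],
    [0.03,0,0,0,0,0],
    [0.025,0,0,0,0,0],
    [0.012,0,0,0,0,0],
    [0,0,0,0,0,0]
  ]
}}

```text
t: 18.92
ee_pos: [511.1, 33.8, 38.9]
orientation: [-0.003, 1.57, 0.006]
ft_force: [-0.6, 0.3, -4.1]
width: 50.2
```

```bash
python3 - <<'E'
from h import *
go([512,30.5,5],90)
im=snap('wrist','w9'); snap('side','d9')
h=cv2.cvtColor(im,cv2.COLOR_BGR2HSV); g=cv2.inRange(h,(45,120,40),(75,255,255)); b=cv2.inRange(h,(78,70,40),(100,255,255))
for r in range(130,300,12):
    x=np.flatnonzero(g[r]); y=np.flatnonzero(b[r]); print(r,(x.min(),x.max(),len(x)) if len(x) else None,(y.min(),y.max()) if len(y) else None)
E
```

```text
{'t': np.float64(18.925), 'qpos': array([ 0.041,  0.485,  1.966,  0.003,  0.69 , -1.538]), 'ee_pos': array([511.062,  33.8  ,  38.913]), 'orientation': array([-0.003,  1.57 ,  0.006]), 'ft_force': array([-0.575,  0.316, -4.144]), 'width': np.float64(50.223)}
axes x,y,z cols
 [[ 0.001 -0.006  1.   ]
 [ 0.002  1.     0.006]
 [-1.     0.002  0.001]]
tool shift mm [33.9 -3.4  0.9]
jaw yaw 90.33 tilt [ 6.0e-04  2.1e-03 -1.0e+00]
rx 0.33
130 None None
142 None None
154 None None
166 (np.int64(265), np.int64(359), 95) None
178 (np.int64(265), np.int64(270), 6) (np.int64(272), np.int64(358))
190 None (np.int64(265), np.int64(365))
202 None (np.int64(262), np.int64(367))
214 None (np.int64(263), np.int64(367))
226 None (np.int64(264), np.int64(366))
238 None (np.int64(265), np.int64(365))
250 None (np.int64(265), np.int64(365))
262 None (np.int64(266), np.int64(364))
274 None (np.int64(266), np.int64(363))
286 None (np.int64(267), np.int64(363))
298 None (np.int64(269), np.int64(361))
```

```bash
python3 - <<'E'
from h import *
im=cv2.imread('pics/w9.png'); h=cv2.cvtColor(im,cv2.COLOR_BGR2HSV); g=cv2.inRange(h,(45,120,40),(75,255,255))
for r in range(152,182,3):
    x=np.flatnonzero(g[r]); 
    if len(x): print(r,x.min(),x.max(),ray('w9',[(x.min(),r),(x.max(),r)],18).round(1)[:,:2].tolist())
red=cv2.inRange(h,(0,120,40),(8,255,255))|cv2.inRange(h,(172,120,40),(180,255,255))
y=np.flatnonzero(red[:220,312]); print('red rows col312',y.min(),y.max(), im[y.min()-2:165:2,312].tolist())
o,Rm=obs(); t=o['ee_pos']-38*Rm[:,0]; print('tip',t.round(1)); print('pack front top y',ray('w9',[(262,205),(367,205)],t[2]+20).round(1))
E
```

```text
158 320 359 [[467.0, 36.5], [466.9, 63.6]]
161 264 359 [[469.3, -2.4], [469.0, 63.7]]
164 264 359 [[471.4, -2.5], [471.1, 63.8]]
167 265 359 [[473.6, -1.9], [473.2, 63.9]]
170 265 359 [[475.7, -2.0], [475.4, 64.0]]
173 265 272 [[477.8, -2.0], [477.8, 2.9]]
176 265 270 [[480.0, -2.1], [480.0, 1.4]]
179 265 270 [[482.2, -2.2], [482.2, 1.3]]
red rows col312 130 156 [[134, 133, 136], [25, 28, 107], [26, 27, 109], [23, 28, 108], [25, 27, 109], [25, 29, 111], [35, 40, 196], [46, 50, 227], [59, 63, 239], [58, 63, 238], [57, 62, 238], [53, 60, 237], [55, 61, 237], [56, 61, 236], [37, 41, 207], [49, 172, 117], [49, 203, 104], [48, 203, 104], [52, 203, 105]]
{'t': np.float64(19.025), 'qpos': array([ 0.041,  0.483,  1.965,  0.003,  0.691, -1.538]), 'ee_pos': array([512.047,  33.749,  40.038]), 'orientation': array([-0.003,  1.568,  0.006]), 'ft_force': array([ 0.643,  0.016, -4.785]), 'width': np.float64(49.54)}
axes x,y,z cols
 [[ 0.003 -0.006  1.   ]
 [ 0.002  1.     0.006]
 [-1.     0.002  0.003]]
tip [511.9  33.7  78. ]
pack front top y [[475.1   8.4  98. ]
 [474.9  56.9  98. ]]
```

Call:
{"api": "carry_out", "payload": {
  "commands": [
    [0.01,-0.002,0.002,0.3,0,0],
    [0.01,0,0,0,0,0],
    [0.006,0,0,0,0,0],
    [0.003,0,0,0,0,0],
    [0,0,0,0,0,0]
  ]
}}

```text
t: 19.65
ee_pos: [516.0, 31.6, 10.6]
orientation: [0.002, 1.565, 0.002]
ft_force: [1.1, -0.5, -5.4]
width: 49.7
```

Call:
{"api": "carry_out", "payload": {
  "commands": [
    [0.002,0,0,0,0,0],
    [0.001,0,0,0,0,0]
  ]
}}

```text
t: 19.9
ee_pos: [516.3, 31.7, 7.8]
orientation: [0.002, 1.564, 0.002]
ft_force: [-0.2, -0.2, -5.8]
width: 49.8
```

Call:
{"api": "carry_out", "payload": {
  "commands": [
    [0.002,0,0,0,0.3,0],
    [0,0,0,0,0,0]
  ]
}}

```text
t: 20.15
ee_pos: [516.5, 31.7, 5.8]
orientation: [0.002, 1.569, 0.002]
ft_force: [-0.4, -1.1, -4.8]
width: 49.7
```

Call:
{"api": "carry_out", "payload": {
  "commands": [
    [0.0015,0,0,0,0,0],
    [0,0,0,0,0,0]
  ]
}}

```text
t: 20.4
ee_pos: [516.7, 31.7, 4.4]
orientation: [0.002, 1.569, 0.002]
ft_force: [-0.5, 0.6, -4.7]
width: 49.6
```

Call:
{"api": "carry_out", "payload": {
  "commands": [
    [0.0015,0,0,0,0,0],
    [0,0,0,0,0,0]
  ]
}}

```text
t: 20.65
ee_pos: [518.7, 31.8, 4.4]
orientation: [0.002, 1.565, 0.002]
ft_force: [-0.7, -0.3, -5.5]
width: 49.6
```

Call:
{"api": "carry_out", "payload": {
  "commands": [
    [0.001,0,0,0,0,0],
    [0,0,0,0,0,0]
  ]
}}

```text
t: 20.9
ee_pos: [519.8, 31.8, 4.2]
orientation: [0.002, 1.563, 0.002]
ft_force: [0.8, -0.0, -4.9]
width: 49.9
```

Call:
{"api": "carry_out", "payload": {
  "commands": [
    [0.002,0,-0.003,0,0.3,0],
    [0.0005,0,0,0,0,0]
  ]
}}

```text
t: 21.15
ee_pos: [520.3, 31.9, 4.1]
orientation: [0.002, 1.561, 0.002]
ft_force: [-1.3, -0.7, -0.5]
width: 49.6
```

Call:
{"api": "carry_out", "payload": {
  "commands": [
    [0.002,0,-0.001,0,0.2,0],
    [0,0,0,0,0,0]
  ]
}}

```text
t: 21.4
ee_pos: [521.9, 31.9, 4.1]
orientation: [0.001, 1.56, 0.002]
ft_force: [-0.3, -0.3, -5.4]
width: 49.8
```

The reported z stops at 4.1 mm, exactly the height expected for a pack on the liner. Force changes only while a row pushes, so it is touching. Releasing gently.

Call:
{"api": "carry_out", "payload": {
  "commands": [
    [0.001,0,-0.001,0,0,0],
    [0,0,0,0,0,0],
    [0,0,0,0,0,0],
    [0,0,0,0,0,0]
  ],
  "grip": 0.25
}}

```text
t: 21.9
ee_pos: [520.0, 32.0, 2.2]
orientation: [0.002, 1.562, 0.002]
ft_force: [-0.1, 0.1, -0.1]
width: 66.1
```

Call:
{"api": "carry_out", "payload": {
  "commands": [
    [-0.01,0,0,0,0,0],
    [-0.02,0,0,0,0,0],
    [-0.04,0,0,0,0,0],
    [-0.05,0,0,0,0,0],
    [-0.03,0,0,0,0,0],
    [0,0,0,0,0,0]
  ]
}}

```text
t: 22.65
ee_pos: [518.6, 31.6, 159.4]
orientation: [0.002, 1.561, 0.002]
ft_force: [0.4, 0.3, -0.7]
width: 66.0
```

```bash
python3 - <<'E'
from h import *
go([430,31,140],90)
im=snap('wrist','w10')
h=cv2.cvtColor(im,cv2.COLOR_BGR2HSV); g=cv2.inRange(h,(45,120,40),(75,255,255))
n,l,st,ce=cv2.connectedComponentsWithStats(g); print([s.tolist() for s in st[1:] if s[4]>30])
for zt,zb in((63,40),(60,30)): packfit('w10',[516,31,0.],zt=zt,zb=zb)
ys,xs=np.nonzero(g)
print('green',ray('w10',[(xs.min(),ys[xs.argmin()]),(xs.max(),ys[xs.argmax()]),(xs[ys.argmin()],ys.min()),(xs[ys.argmax()],ys.max())],18).round(1))
E
```

```text
{'t': np.float64(22.65), 'qpos': array([ 0.036,  0.297,  1.889,  0.003,  0.946, -1.536]), 'ee_pos': array([518.62 ,  31.556, 159.366]), 'orientation': array([0.002, 1.561, 0.002]), 'ft_force': array([ 0.369,  0.318, -0.7  ]), 'width': np.float64(66.026)}
axes x,y,z cols
 [[ 0.01  -0.     1.   ]
 [ 0.003  1.     0.   ]
 [-1.     0.003  0.01 ]]
tool shift mm [ 18.5  -0.6 -88.8]
jaw yaw 90.02 tilt [ 0.0098  0.0026 -0.9999]
rx 0.02
[[283, 131, 64, 88, 1499]]
w10 63 40 pack [ 5.17081e+02  3.11300e+01 -2.00000e-03] -0.1 mismatch 0.029
w10 60 30 pack [5.18257e+02 3.12410e+01 1.00000e-03] 0.1 mismatch 0.022
green [[469.3  -2.1  18. ]
 [468.3  63.7  18. ]
 [468.3   7.3  18. ]
 [565.5  -1.5  18. ]]
```

The pack sits at (517.5, 31), yaw 0°, centred on the liner. Next I shut the jaws, go in front of the panel and push it home. I push at y ≈ 10 so the body stays clear of the button.

Call:
{"api": "carry_out", "payload": {
  "commands": [
    [0,-0.01,-0.055,0,0.6,0],
    [0,-0.01,-0.05,0,0,0],
    [0.02,0,-0.005,0,0,0],
    [0.05,0,0,0,0,0],
    [0.05,0,0,0,0,0],
    [0.01,0,0,0,0,0],
    [0,0,0,0,0,0]
  ],
  "grip": 1
}}

```text
t: 23.58
ee_pos: [398.0, 11.2, 19.6]
orientation: [0.002, 1.584, 0.002]
ft_force: [0.0, 0.2, 0.5]
width: 1.2
```

```bash
python3 - <<'E'
from h import *
go([415,10,20],90)
E
```

```text
{'t': np.float64(23.575), 'qpos': array([-0.004,  0.417,  2.203,  0.005,  0.534, -1.579]), 'ee_pos': array([398.02 ,  11.227,  19.57 ]), 'orientation': array([0.002, 1.584, 0.002]), 'ft_force': array([0.038, 0.166, 0.51 ]), 'width': np.float64(1.164)}
axes x,y,z cols
 [[-0.013 -0.     1.   ]
 [ 0.002  1.     0.   ]
 [-1.     0.002 -0.013]]
tool shift mm [-0.7 -1.2 17. ]
jaw yaw 90.02 tilt [-0.0129  0.0025 -0.9999]
rx 0.02
```

Call:
{"api": "carry_out", "payload": {
  "commands": [
    [0,0,0.015,0,-0.7,0],
    [0,0,0.01,0,0,0],
    [0,0,0.008,0,0,0],
    [0,0,0.008,0,0,0],
    [0,0,0.008,0,0,0],
    [0,0,0.01,0,0,0],
    [0,0,0.01,0,0,0],
    [0,0,0.01,0,0,0]
  ]
}}

```text
t: 24.58
ee_pos: [483.7, 11.5, 23.2]
orientation: [0.002, 1.567, 0.003]
ft_force: [-2.3, 1.1, 0.3]
width: 0.5
```

Call:
{"api": "carry_out", "payload": {
  "commands": [
    [0,0,0.01,0,0,0],
    [0,0,0.01,0,0,0],
    [0,0,0.01,0,0,0],
    [0,0,0.01,0,0,0]
  ]
}}

```text
t: 25.08
ee_pos: [525.6, 11.8, 23.2]
orientation: [0.002, 1.569, 0.003]
ft_force: [-4.5, 1.7, 4.1]
width: 0.3
```

Call:
{"api": "carry_out", "payload": {
  "commands": [
    [0.002,0,0.01,0,0,0],
    [0,0,0.01,0,0,0],
    [0,0,0.008,0,0,0]
  ]
}}

```text
t: 25.45
ee_pos: [552.3, 11.7, 20.7]
orientation: [0.002, 1.576, 0.003]
ft_force: [-9.1, 0.5, 8.4]
width: 0.3
```

Call:
{"api": "carry_out", "payload": {
  "commands": [
    [0,0,0.008,0,0,0]
  ]
}}

```text
t: 25.58
ee_pos: [559.1, 11.6, 20.4]
orientation: [0.002, 1.579, 0.003]
ft_force: [-7.4, 1.3, 6.6]
width: 0.5
```

Call:
{"api": "carry_out", "payload": {
  "commands": [
    [-0.001,0,0.006,0,-0.3,0]
  ]
}}

```text
t: 25.7
ee_pos: [563.6, 11.7, 20.5]
orientation: [0.002, 1.578, 0.003]
ft_force: [-7.0, 1.3, -2.6]
width: 0.5
```

Call:
{"api": "carry_out", "payload": {
  "commands": [
    [0,0,0.006,0,0,0]
  ]
}}

```text
t: 25.82
ee_pos: [565.9, 11.6, 19.8]
orientation: [0.002, 1.586, 0.003]
ft_force: [-23.0, 0.6, 19.8]
width: 0.4
```

Call:
{"api": "carry_out", "payload": {
  "commands": [
    [0,0,0.006,0,0,0]
  ]
}}

```text
t: 25.95
ee_pos: [564.9, 11.6, 19.0]
orientation: [0.001, 1.601, 0.003]
ft_force: [-28.5, 0.3, 23.3]
width: 0.3
```

Call:
{"api": "carry_out", "payload": {
  "commands": [
    [-0.001,0,-0.006,0,-1,0],
    [0,0,-0.004,0,-0.5,0]
  ]
}}

```text
t: 26.2
ee_pos: [556.7, 11.2, 20.2]
orientation: [0.001, 1.571, 0.002]
ft_force: [0.4, 0.2, 0.6]
width: 0.8
```

```bash
python3 - <<'E'
from h import *
go([566,11,20],90)
snap('side','d11'); snap('scene','s11')
crop('d11',240,150,420,350,3,'t')
im=cv2.imread('pics/t.png'); cv2.imwrite('pics/c11.png',im)
h=cv2.cvtColor(cv2.imread('pics/d11.png'),cv2.COLOR_BGR2HSV); print('green px side',(cv2.inRange(h,(50,120,60),(72,255,255))[180:270,320:380]>0).sum())
print('case front px',proj('d11',[[577,34,92],[577,171,92],[577,-100,92]]).round(0))
h4=h[205:260,250:400]; red=cv2.inRange(h4,(0,120,40),(8,255,255))|cv2.inRange(h4,(172,120,40),(180,255,255))
for f in('d0','d11'):
    q=cv2.cvtColor(cv2.imread(f'pics/{f}.png'),cv2.COLOR_BGR2HSV); red=cv2.inRange(q,(0,120,40),(8,255,255))|cv2.inRange(q,(172,120,40),(180,255,255)); print(f,[int(np.flatnonzero(red[r,300:370]).max()+300) for r in range(190,262,8)])
E
```

```text
{'t': np.float64(26.2), 'qpos': array([-0.003,  0.564,  1.872,  0.004,  0.705, -1.577]), 'ee_pos': array([556.687,  11.244,  20.245]), 'orientation': array([1.000e-03, 1.571e+00, 2.000e-03]), 'ft_force': array([0.368, 0.154, 0.593]), 'width': np.float64(0.763)}
axes x,y,z cols
 [[ 0.    -0.001  1.   ]
 [ 0.002  1.     0.001]
 [-1.     0.002  0.   ]]
tool shift mm [ 0.2 -0.3  9.3]
jaw yaw 90.05 tilt [ 2.0e-04  2.3e-03 -1.0e+00]
rx 0.05
green px side 0
case front px [[340. 212.]
 [337. 242.]
 [342. 186.]]
d0 [340, 340, 340, 340, 339, 339, 338, 338, 337]
d11 [336, 336, 335, 346, 339, 339, 338, 338, 337]
```

Force is zero after backing off, so the drawer stayed in. I retreat clear and take a last look.

Call:
{"api": "carry_out", "payload": {
  "commands": [
    [0,0,-0.03,0,0,0],
    [0,0,-0.05,0,0,0],
    [-0.03,0,-0.02,0,0,0],
    [-0.055,0,0,0,0,0],
    [-0.055,0,0,0,0,0],
    [-0.02,0,0,0,0,0],
    [0,0,0,0,0,0],
    [0,0,0,0,0,0]
  ]
}}

```text
t: 27.3
ee_pos: [460.3, 10.4, 185.7]
orientation: [0.001, 1.559, 0.002]
ft_force: [0.0, 0.4, 0.1]
width: 0.4
```

```bash
python3 - <<'E'
from h import *
obs(); snap('wrist','w12');snap('side','d12'); snap('scene','s12')
A=cv2.resize(cv2.imread('pics/w12.png'),(400,250)); 
B=cv2.resize(cv2.imread('pics/d12.png')[120:345,240:420],(400,500)) if 0 else cv2.resize(cv2.imread('pics/d12.png')[120:390,230:446],(400,500),interpolation=cv2.INTER_CUBIC)
C=cv2.resize(cv2.imread('pics/s12.png')[130:305,180:460],(400,250),interpolation=cv2.INTER_CUBIC)
cv2.imwrite('pics/m12.png',np.hstack([np.vstack([A,C]),B]))
for f in('d0','d12'):
    q=cv2.cvtColor(cv2.imread(f'pics/{f}.png'),cv2.COLOR_BGR2HSV); red=cv2.inRange(q,(0,120,40),(8,255,255))|cv2.inRange(q,(172,120,40),(180,255,255)); print(f,[int(np.flatnonzero(red[r,300:370]).max()+300) for r in range(190,262,8)])
for a,b in(('s0','s12'),('d0','d12')):
    d=cv2.absdiff(cv2.GaussianBlur(cv2.imread(f'pics/{a}.png'),(5,5),0),cv2.GaussianBlur(cv2.imread(f'pics/{b}.png'),(5,5),0)).max(2); n,l,st,ce=cv2.connectedComponentsWithStats(np.uint8(d>25)); print(b,[s.tolist() for s in st[1:] if s[4]>15])
E
```

```text
{'t': np.float64(27.3), 'qpos': array([-0.005,  0.17 ,  1.988,  0.002,  0.972, -1.577]), 'ee_pos': array([460.339,  10.375, 185.706]), 'orientation': array([1.000e-03, 1.559e+00, 2.000e-03]), 'ft_force': array([0.016, 0.421, 0.081]), 'width': np.float64(0.421)}
axes x,y,z cols
 [[ 0.012 -0.001  1.   ]
 [ 0.002  1.     0.   ]
 [-1.     0.002  0.012]]
d0 [340, 340, 340, 340, 339, 339, 338, 338, 337]
d12 [340, 340, 340, 340, 339, 339, 338, 338, 337]
s12 [[320, 0, 84, 87, 3526], [444, 0, 14, 7, 81], [498, 0, 100, 98, 4063], [397, 4, 15, 17, 153], [427, 16, 19, 25, 82], [339, 38, 8, 6, 35], [533, 42, 11, 8, 68], [403, 44, 30, 27, 370], [394, 47, 10, 14, 73], [257, 71, 228, 118, 7392], [512, 74, 66, 88, 2475], [332, 86, 20, 9, 126], [348, 97, 5, 6, 23], [574, 97, 5, 6, 24], [335, 103, 12, 4, 28], [413, 209, 31, 28, 555]]
d12 [[367, 0, 166, 119, 7105], [528, 0, 16, 80, 672], [522, 0, 118, 276, 19698], [627, 49, 13, 56, 459], [527, 81, 4, 12, 30], [378, 85, 19, 22, 323], [523, 101, 11, 25, 151], [367, 107, 134, 107, 4935], [378, 120, 10, 2, 17], [498, 133, 10, 39, 209], [507, 133, 22, 53, 551], [453, 195, 52, 179, 4686], [511, 201, 18, 29, 301], [506, 223, 91, 151, 3940], [540, 273, 33, 16, 272], [563, 286, 13, 13, 110], [533, 295, 30, 10, 122], [357, 301, 32, 35, 732]]
```

View pics/m12.png

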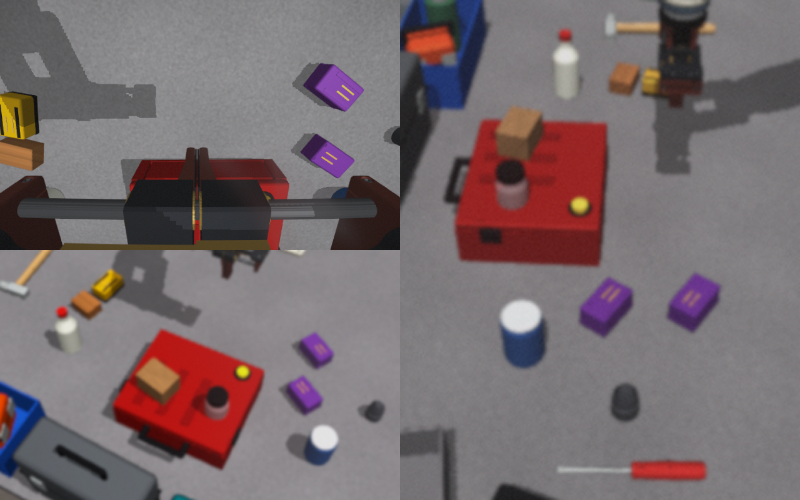

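The final pictures show the drawer flush, with the side-view silhouette identical to the start. Apart from the arm and its shadow, the only change in either view is the missing teal pack. I hand in the job.

```bash
python3 -c "
from workcell import ctrl
print(ctrl.close_job())"
```

```text
the job is handed in; nothing more can be done
None
```

The job is done and handed in, after about 27.5 s of robot time. I pushed the yellow button, and the drawer popped out. I hooked the panel from behind and pulled it to its stop. I set the teal pack down flat on the green liner in the middle bay, then pushed the drawer home and backed away.

**Last checks**
- **Pack:** before closing, the fit put it within a few mm of the liner's centre, at 0° yaw. The wrist force had dropped to zero on release.
- **Drawer:** after backing off, the force was zero and the front edge in the side view was the same, pixel for pixel, as at the start.
- **Other things:** the only differences in the scene and side pictures were the arm, its shadow and the missing teal pack. I did not look inside the bays again after closing.

**What disagreed or went roughly**
- **Tool height:** the reported tool point lay about 38 mm beyond the real fingertips. I noticed it when pressing the button and allowed for it from then on.
- **Camera heights:** heights read from the pictures were 5 to 10 mm lower than the given sizes.
- **Setting down:** the reported position crept about 5 mm in x during the last few mm of lowering. The pack still ended up inside the bay.
- **Latching push:** it peaked at about 37 N in all (28.5 N along the drawer), above the advised 15 to 20 N but well under the wrist limit. It came from the fingertips.

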